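# Draw out the drip tray under the flask's hotplate

### The job

Something boiled over from the conical flask standing on the heater bank, so draw out the drip tray beneath its plate, all the way to its stop, to be wiped. First slide the cork ring on the bench out of the tray's way, keeping it down on the bench, so that the tray never shoves it; then hook a fingertip behind the tray's front lip, without pinching the lip, and draw it slowly so that nothing slops. Leave the other two trays, the glassware and the bottles just as they are.

Things in the scene. Friction and masses are not known exactly. Their poses are not given: they have to be found in the camera images.
- bank: Steel heater bank fixed on the bench, 440 mm wide (its y), 180 mm deep (its x). Origin under its centre, at bench height; the front looks along its -x, +y is the left for one facing the front. Three round caged hotplates, 122 mm across, tops 155 mm above the bench, at x = +20 mm and y = +140 (left), 0 (middle), -140 mm (right). Under each, at the same y, a drip tray slides out of the front.
- bank_front (a point): Point on the bank's front at mid-width, 50 mm above the bench, at the lower edge of the control panel, just over the trays (bank x = -90 mm). From here the panel slopes back to x = -50 mm at 110 mm height, the housing's top. On it a small knob stands out about 20 mm, 42 mm to the left of each tray's middle. Flat end cheeks 110 mm high at y = +-215 mm reach to x = -90 mm.
- tray_left (a joint): Left drip tray, how far it is drawn out, m: 0 fully in, 0.13 at its stop; it slides out along the bank's -x. It starts in or a little ajar (up to 0.02), runs with about 2 N of drag plus 6 N per m/s, stays where it is left, and comes up hard at the stop.
- tray_left_lip (a point): Top edge of the left tray's upright front lip, on its inner side (towards the bank), mid-width; moves with the tray; axes as the bank's. Open steel tray, 120 mm wide; lip top 50 mm above the bench, lip 6 mm thick; floor inside 17 mm above the bench, side walls up to 31 mm. With the tray fully in, a 49 mm trough is open from above between lip and bank: room for a fingertip.
- tray_middle (a joint): Middle drip tray, how far it is drawn out, m: 0 fully in, 0.13 at its stop; it slides out along the bank's -x. It starts in or a little ajar (up to 0.02), runs with about 2 N of drag plus 6 N per m/s, stays where it is left, and comes up hard at the stop.
- tray_middle_lip (a point): Top edge of the middle tray's upright front lip, on its inner side (towards the bank), mid-width; moves with the tray; axes as the bank's. Open steel tray, 120 mm wide; lip top 50 mm above the bench, lip 6 mm thick; floor inside 17 mm above the bench, side walls up to 31 mm. With the tray fully in, a 49 mm trough is open from above between lip and bank: room for a fingertip.
- tray_right (a joint): Right drip tray, how far it is drawn out, m: 0 fully in, 0.13 at its stop; it slides out along the bank's -x. It starts in or a little ajar (up to 0.02), runs with about 2 N of drag plus 6 N per m/s, stays where it is left, and comes up hard at the stop.
- tray_right_lip (a point): Top edge of the right tray's upright front lip, on its inner side (towards the bank), mid-width; moves with the tray; axes as the bank's. Open steel tray, 120 mm wide; lip top 50 mm above the bench, lip 6 mm thick; floor inside 17 mm above the bench, side walls up to 31 mm. With the tray fully in, a 49 mm trough is open from above between lip and bank: room for a fingertip.
- flask: Conical glass flask, 104 mm across its base, 170 mm tall, with a narrow neck, standing upright on one of the three hotplates: it shows which tray is wanted. Origin at the centre of its underside. Loose.
- beaker: Tall glass beaker, open, 88 mm across its rim and a little narrower at the base, 120 mm tall, standing on another hotplate. Origin at the centre of its underside. Loose.
- dish: Low open glass dish, 106 mm across its rim and narrower at the base, 55 mm tall, standing on the remaining hotplate. Origin at the centre of its underside. Loose.
- cork_ring: Flat cork flask ring lying on the bench in front of the wanted tray, in the way of its travel: 110 mm outside, 60 mm hole right through, 30 mm high, about 70 g. Origin at the centre of its underside. It slides easily.
- wash_bottle: White plastic wash bottle, 68 mm across, about 200 mm tall with its bent spout, on the bench beside one end of the bank. Origin at the centre of its underside.
- reagent_bottle: Brown glass bottle, 72 mm across, 160 mm tall, on the bench beside the other end of the bank. Origin at the centre of its underside.
Things that resemble listed ones, but are neither listed nor needed, are in the scene too. What is shaped like the wash_bottle but blue is not meant.

How it is judged:
By the outcome, as a careful person would: the job done as asked, in the order asked, and still so for the second after the job is handed in, with the robot touching nothing.
It also fails if it takes over 46 s, if anything falls off the work surface, if the arm or the gripper's body presses on something with over 40 N, if the wrist force passes 120 N, or if a joint passes its speed limit or range.

### The arm

A 6-joint arm with a two-finger parallel gripper is mounted at the origin on the work surface. World frame = base frame: x ahead of the robot, y to its left, z up, the work surface at z = 0. Lengths are in m, angles in rad, forces in N, time in s.
With the tool pointing down it reaches from about 0.4 to 0.825 m from the base axis. Payload 7 kg.
Tool frame: the origin (TCP) lies on the mounting face of the last link; the fingertips stand 178 mm ahead of it and the grasp point (between the pads) lies 159 mm ahead of it; y points along the fingers, z is the direction in which the jaws open and shut, and the axes are right-handed (so a half turn about y gives the same grasp; the last joint's range is limited). The gripper opens to 88 mm and grips with 3 to 60 N. Pads are 19 mm wide; open, the fingers measure 130 mm over their backs; the gripper's body (78 mm by 193 mm) begins 47 mm behind the grasp point.
Start: joints at [1.56, 0.359, 0.012, 0, -1.224, -0.288], TCP at [0.199, 0.645, 0.405] pointing down, gripper open.
Joint ranges: [-3.07, 3.07], [-1.43, 2.12], [-1.02, 1.25], [-3.03, 1.67], [-3.05, -0], [-3.03, 3.03]. Speed limits (rad/s): [2.39, 2.39, 3.01, 3.14, 3.14, 3.14].

### API

Orientations are given as a unit quaternion [x, y, z, w].
In Python, from bench import read_state, get_image, hand_in, boxes_of, regions_of gives the robot as it stands.
- The arm moves only by the shell command python3 -m creep 'ROWS' [OPENING] [FORCE]. ROWS is a JSON object of lists of equal length, an entry for each row: "delta_pos": the shift along the tool's x, y, z in mm, a list of three; "roll": the turn about the tool's y in rad. In form: {"delta_pos": [[tx, ty, tz], ...], "roll": [roll, ...]}. A call has 1 to 20 rows; each row shifts and turns the pose as measured when the row begins, along the tool's axes as they then stand; what a row does not reach is not made up. A row lasts 1/8 s, in which the tool goes at most 62.5 mm and 10.7 degrees, less where a joint would pass 70% of its speed; a pose out of reach is approached as far as the arm can. A call with a gripper value outside its range is refused whole. OPENING is the gripper command: -1 is fully open, 1 is shut, values between are in proportion, set as the call begins (- or left out, the last holds). The fingers move at their own pace and stop on an object; FORCE is the grip in N (left out, the last holds). Time passes only in rows, so rows that do not move let the fingers close. It gives the time, the measured TCP pose, the force and the opening at its end, in the units of the state.
- read_state(): the state, without advancing time (a new reading comes with each control period).
- get_image(name): name is "scene" or "top" or "wrist"; returns a dict with "img" (384x512x3 uint8, red, green, blue), "fx", "fy", "cx", "cy" (pixels), "R" (3x3) and "t" (3): a world point X has camera coordinates R X + t. Camera axes: x right, y down, z forward; pixel columns grow to the right and rows downward; lengths in m; the calibration is good to about 2 mm. A picture is of the moment at which its call begins. There is no depth.
- hand_in(): hands the job in, once; it reports no verdict.
Trained networks look in a picture, given as the dict that the camera call returned (one of the last four; its "shot" number tells which), for a name from the list of things; names that differ only in an ending like _2 or _b are one class to them, and where a whole thing is asked for, a point or a joint stands for the part that bears it (a point fixed in the world has none). Each returns a list of dicts, best first, with "confidence" (0 to 1); they miss things now and then, are a little off and sometimes report something else, mostly with a low value. They report only what shows in the picture. A call takes as long as a camera call. They do not tell look-alikes from the thing itself.
- boxes_of(picture, target): "pixel" ([column, row] in pixels, amid what is visible of it).
- regions_of(picture, target): "mask" (384x512 bool, what is visible of it) and "pixel" ([column, row] in pixels, amid what is visible of it).
The state is a dict: "time": time; "q": joint angles; "joint_velocities": joint speeds; "joint_torque": joint torques, N m; "tcp_pos": TCP position; "tool_rot": TCP orientation; "contact_force": force on the tool from outside, world axes, zero at the start; "moment": the same for the moment, N m; "gripper_width": opening from 0.0 (shut) to 1.0 (fully open).
Only numpy, scipy, OpenCV 4.12 (cv2) and the standard library are available. Lean on these libraries where they do the work, as an engineer would, in place of code of your own. Each camera call takes 0.05 s, during which the arm holds its last target.

## Working session

There is one attempt and no reset: what is moved stays moved. The work goes in short steps, Python scripts to look and compute and a shell command to move; the robot and the scene stay as the last step left them, time stands still between calls to the robot, and variables do not carry over. Pictures are saved under pics/ and viewed, and the job is handed in when it is done.

```bash
mkdir -p pics; ls
python3 - <<'E'
from bench import *
import cv2,numpy as np
s=read_state();print(s)
for n in("scene","top","wrist"):
    p=get_image(n);cv2.imwrite(f"pics/{n}0.png",p["img"][:,:,::-1]);print(n,p["fx"],p["cx"],p["cy"],np.round(p["R"],3).tolist(),np.round(p["t"],3))
    if n!="wrist":
        for t in["flask","beaker","dish","cork_ring","bank","bank_front","tray_left_lip","tray_middle_lip","tray_right_lip","wash_bottle","reagent_bottle"]:
            print(t,[(np.round(b["pixel"],1).tolist(),round(b["confidence"],2)) for b in boxes_of(p,t)[:4]])
E
```

```text
pics
{'time': 0.0, 'q': array([ 1.56011167e+00,  3.59414006e-01,  1.10348302e-02, -3.77543029e-04,
       -1.22411130e+00, -2.88090710e-01]), 'joint_velocities': array([-0.00117016, -0.00181719,  0.00055924, -0.00135193, -0.00029263,
       -0.00105981]), 'joint_torque': array([ 7.88056550e-04, -5.82728219e+01,  2.93041205e+01,  6.99707374e+00,
        6.96711868e-03, -1.66646969e-04]), 'tcp_pos': array([0.19863073, 0.64489959, 0.4036895 ]), 'tool_rot': array([-0.10524402, -0.69861371,  0.69983485,  0.10532698]), 'contact_force': array([-0.48742085,  0.29967314, -0.59110367]), 'moment': array([-0.00762004, -0.05236452, -0.01796595]), 'gripper_width': 1.0027612700719204}
scene 370.8749568477362 249.0042396257526 189.57660781366417 [[0.994, -0.113, -0.003], [-0.091, -0.781, -0.618], [0.067, 0.614, -0.786]] [-0.604  0.145  0.974]
flask []
beaker [([304.3, 110.7], 0.86)]
dish [([302.2, 156.1], 0.94)]
cork_ring [([245.3, 199.3], 0.31), ([266.8, 287.7], 0.18)]
bank [([271.7, 218.6], 0.66), ([245.9, 199.9], 0.3)]
bank_front [([273.0, 218.1], 0.59)]
tray_left_lip [([248.8, 161.4], 0.78)]
tra
[... 332 characters left out ...]
.971]] [-0.019  0.648  1.138]
flask [([313.4, 151.4], 0.87), ([296.0, 219.4], 0.27)]
beaker [([195.7, 115.5], 0.59)]
dish [([255.1, 127.6], 0.8)]
cork_ring [([298.8, 259.3], 0.61)]
bank [([251.2, 176.3], 0.76)]
bank_front [([247.0, 181.0], 0.61)]
tray_left_lip [([191.7, 191.0], 0.71), ([296.0, 219.7], 0.62), ([315.7, 151.0], 0.25)]
tray_middle_lip [([238.7, 207.7], 0.73)]
tray_right_lip [([295.9, 218.9], 0.69)]
wash_bottle [([359.4, 203.9], 0.83), ([385.7, 153.5], 0.67)]
reagent_bottle [([136.0, 162.6], 0.91), ([192.6, 190.8], 0.71)]
wrist 294.15788717168846 254.70088730687365 191.94021290619332 [[-0.294, -0.956, 0.002], [-0.922, 0.284, 0.263], [-0.252, 0.076, -0.965]] [ 0.674 -0.033  0.389]
```

View pics/scene0.png

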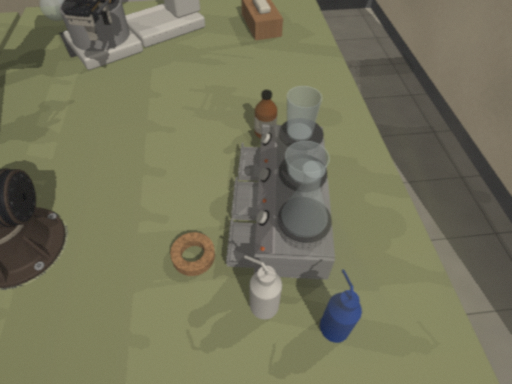

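View pics/top0.png

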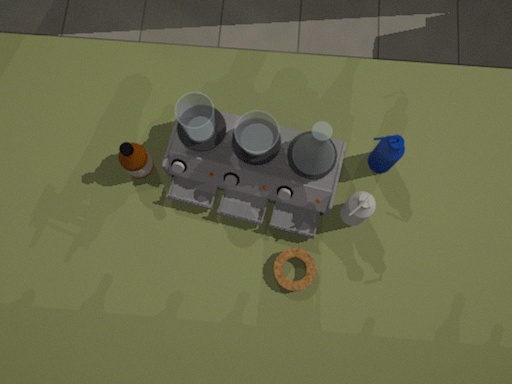

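View pics/wrist0.png

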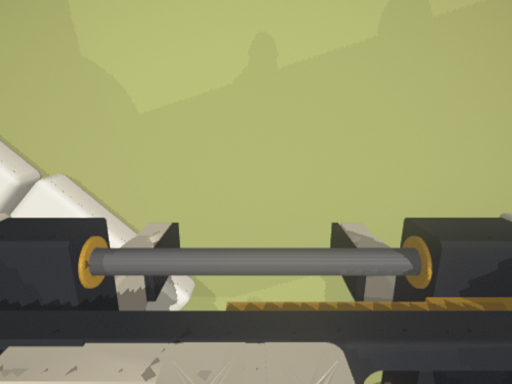

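Candidates for the wanted tray are the three lips in the top view: (192,191), (239,208) and (296,219). The flask at (313,150) seems to stand on the right plate. The beaker at (196,115) and dish at (255,128) are on the others. The cork ring is at (295,270) and nothing else looks like it. The blue bottle at (386,153) isn't meant. I'll check in a close crop.

```bash
cat > h.py <<'E'
import numpy as np,cv2
def onz(p,px,z):
    R=np.array(p["R"]);t=np.array(p["t"]);c=-R.T@t
    d=R.T@np.array([(px[0]-p["cx"])/p["fx"],(px[1]-p["cy"])/p["fy"],1]);return c+d*(z-c[2])/d[2]
def proj(p,X):
    Y=np.array(p["R"])@np.array(X)+np.array(p["t"]);return np.array([p["fx"]*Y[0]/Y[2]+p["cx"],p["fy"]*Y[1]/Y[2]+p["cy"]])
E
python3 - <<'E'
from bench import *
from h import *
p=get_image("top");np.save("top.npy",p,allow_pickle=True)
im=p["img"][:,:,::-1]
cv2.imwrite("pics/crop_top.png",cv2.resize(im[95:305,150:390],None,fx=3.3,fy=2.85*1.158 if 0 else 2.85,interpolation=cv2.INTER_CUBIC))
m=regions_of(p,"cork_ring")
for r in m: 
    ys,xs=np.nonzero(r["mask"]);print("ring",r["confidence"],r["pixel"],xs.min(),xs.max(),ys.min(),ys.max())
for n in("tray_left_lip","tray_middle_lip","tray_right_lip","bank"):
    for r in regions_of(p,n)[:2]:
        ys,xs=np.nonzero(r["mask"]);rect=cv2.minAreaRect(np.c_[xs,ys].astype(np.float32));print(n,r["confidence"],r["pixel"],cv2.boxPoints(rect).round(1).tolist())
s=get_image("scene");np.save("scene.npy",s,allow_pickle=True)
cv2.imwrite("pics/crop_scene.png",cv2.resize(s["img"][130:330,150:390][:,:,::-1],None,fx=3.3,fy=3,interpolation=cv2.INTER_CUBIC))
E
```

```text
ring 0.69 [291.1, 256.4] 273 315 247 289
tray_left_lip 0.69 [191.5, 187.2] [[167.10000610351562, 197.8000030517578], [173.10000610351562, 173.8000030517578], [217.8000030517578, 184.89999389648438], [211.8000030517578, 208.89999389648438]]
tray_middle_lip 0.92 [241.9, 208.2] [[216.39999389648438, 213.1999969482422], [223.5, 186.10000610351562], [268.6000061035156, 198.0], [261.5, 225.0]]
tray_middle_lip 0.39 [305.8, 270.0] [[274.0, 248.0], [316.0, 248.0], [316.0, 289.0], [274.0, 289.0]]
tray_right_lip 0.65 [294.1, 218.7] [[268.8999938964844, 228.10000610351562], [274.8999938964844, 199.6999969482422], [321.20001220703125, 209.39999389648438], [315.29998779296875, 237.6999969482422]]
tray_right_lip 0.29 [359.2, 204.4] [[335.5, 210.5], [361.5, 184.5], [381.0, 204.0], [355.0, 230.0]]
bank 0.57 [247.4, 178.5] [[153.10000610351562, 196.6999969482422], [179.39999389648438, 96.80000305175781], [349.0, 141.5], [322.70001220703125, 241.3000030517578]]
```

View pics/crop_top.png

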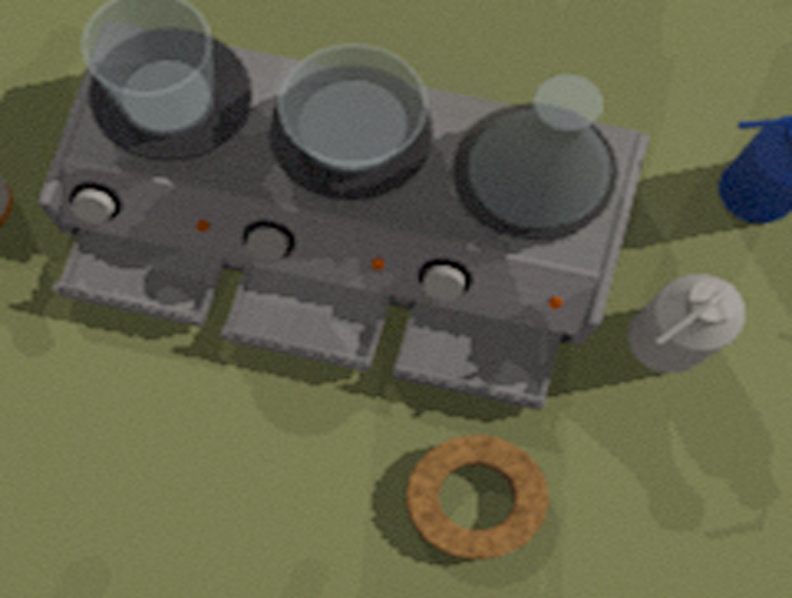

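View pics/crop_scene.png

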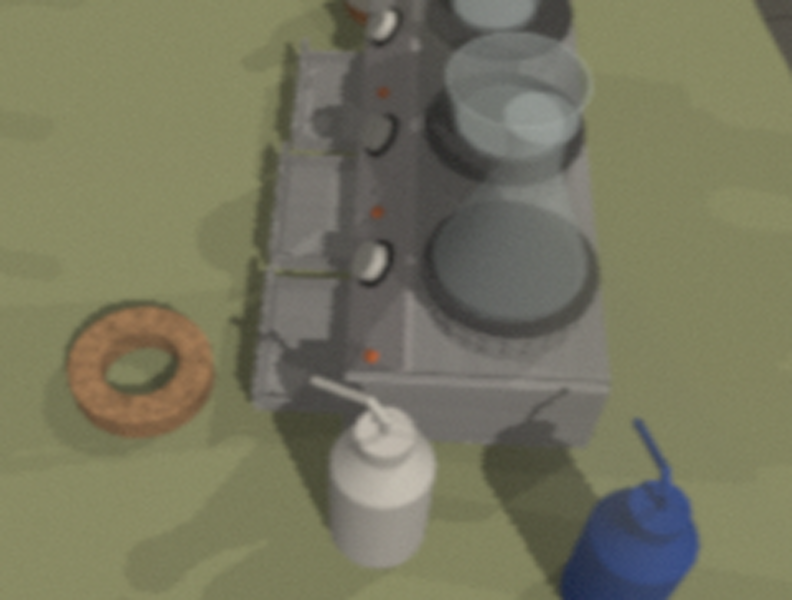

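Run:
```python
from h import *
from scipy.optimize import least_squares
T=np.load("top.npy",allow_pickle=True).item();S=np.load("scene.npy",allow_pickle=True).item()
ct=lambda a:(a[0]/3.3+150-.35,a[1]/2.85+95-.35);cs=lambda a:(a[0]/3.3+150-.35,a[1]/3+130-.35)
obs=[]
ys=[.14,0,-.14]
for k,(a,b) in enumerate([((57,290),(208,320)),((223,337),(370,364)),((392,373),(545,403))]):
    obs+= [(T,ct(a),k,(-.145,ys[k]+.06,.05)),(T,ct(b),k,(-.145,ys[k]-.06,.05))]
for k,a in enumerate([(170,93),(352,128),(535,170)]): obs.append((T,ct(a),-1,(.02,ys[k],.155)))
obs.append((T,ct((647,133)),-1,(.09,-.218,.11)))
obs.append((S,cs((511,266)),-1,(.02,-.14,.155)))
obs.append((S,cs((608,382)),-1,(.09,-.218,.11)))
obs+= [(S,cs((295,47)),0,(-.145,.2,.05)),(S,cs((262,272)),2,(-.145,-.08,.05)),(S,cs((255,400)),2,(-.145,-.2,.05)),(S,cs((277,155)),1,(-.145,.06,.05))]
def W(v,k,P):
    c,s=np.cos(v[2]),np.sin(v[2]);x,y,z=P
    if k>=0:x-=v[3+k]
    return np.array([v[0]+c*x-s*y,v[1]+s*x+c*y,z])
f=lambda v:np.concatenate([proj(p,W(v,k,P))-px for p,px,k,P in obs])
r=least_squares(f,[.7,0,-.3,0,0,0],loss='soft_l1');v=r.x
print(v.round(4));print(f(v).reshape(-1,2).round(1).tolist())
lip=W(v,2,(-.139,-.14,.05));print("lip",lip)
g=W(v,-1,(-.139-.13,-.14,.05));print("lip end",g)
np.save("v.npy",v)
# ring: top-surface z=.03 outline centres
for p,px in((T,(293.9,268.5)),(S,cs((141,365)))): 
    w=onz(p,px,.03);c,s=np.cos(v[2]),np.sin(v[2]);d=w[:2]-v[:2];print("ring",w,"bank frame",c*d[0]+s*d[1],-s*d[0]+c*d[1])
```

```text
[ 0.7244  0.0397 -0.1558  0.0018  0.0118  0.0125]
[[-0.3, 0.1], [-1.6, 0.2], [0.4, -0.2], [1.0, 1.1], [1.8, 0.0], [1.3, 0.5], [-0.2, 1.3], [-0.2, 1.7], [0.4, -0.2], [0.3, -0.6], [-0.1, -0.7], [1.6, 2.2], [1.2, -2.9], [1.0, -1.7], [-0.6, -2.6], [0.3, -3.9]]
lip [ 0.55304527 -0.0750837   0.05      ]
lip end [ 0.43696213 -0.05685366  0.05      ]
ring [ 0.45425202 -0.08349435  0.03      ] bank frame -0.2477863745769853 -0.1636357549424447
ring [ 0.45527388 -0.08816016  0.03      ] bank frame -0.2460530218695422 -0.16808653694879236
```

```bash
cat >> h.py <<'E'
def tri(a,pa,b,pb):
    A=[]
    for p,px in((a,pa),(b,pb)):
        M=np.c_[p["R"],p["t"]];u=(px[0]-p["cx"])/p["fx"];w=(px[1]-p["cy"])/p["fy"]
        A+=[u*M[2]-M[0],w*M[2]-M[1]]
    X=np.linalg.svd(np.array(A))[2][-1];return X[:3]/X[3]
def tobank(v,w):
    c,s=np.cos(v[2]),np.sin(v[2]);d=w[:2]-v[:2];return np.array([c*d[0]+s*d[1],-s*d[0]+c*d[1]])
E
python3 - <<'E'
from bench import *
from h import *
from scipy.spatial.transform import Rotation as Ro
T=np.load("top.npy",allow_pickle=True).item();S=np.load("scene.npy",allow_pickle=True).item();v=np.load("v.npy")
ct=lambda a:(a[0]/3.3+150-.35,a[1]/2.85+95-.35);cs=lambda a:(a[0]/3.3+150-.35,a[1]/3+130-.35)
for n,a,b in(("spout tip",(660,340),(312,380)),("cap",(712,290),(385,430)),("lip right outer",(545,403),(255,400)),("lip left outer",(392,373),(262,272)),("plate",(535,170),(511,266)),("knob r",(443,282),(373,262))):
    w=tri(T,ct(a),S,cs(b));print(n,w.round(3),tobank(v,w).round(3))
w=onz(S,cs((378,535)),.0);print("wash base",w,tobank(v,w))
w=onz(S,cs((380,470)),.13);print("wash shoulder",w,tobank(v,w))
s=read_state();M=Ro.from_quat(s["tool_rot"]).as_matrix();print(M.round(3));print(s["time"])
E
```

```text
spout tip [ 0.577 -0.194  0.176] [-0.109 -0.254]
cap [ 0.62  -0.231  0.168] [-0.061 -0.283]
lip right outer [ 0.54  -0.132  0.034] [-0.156 -0.198]
lip left outer [ 0.556 -0.011  0.038] [-0.159 -0.076]
plate [ 0.723 -0.101  0.151] [ 0.021 -0.139]
knob r [ 0.636 -0.042  0.084] [-0.074 -0.095]
wash base [ 0.61600249 -0.24028344  0.        ] [-0.06366983 -0.29343227]
wash shoulder [ 0.6130707  -0.24310372  0.13      ] [-0.06612859 -0.29667324]
[[-0.956  0.    -0.294]
 [ 0.294 -0.    -0.956]
 [-0.    -1.     0.   ]]
1.6
```

The right plate carries the flask, so I want the right tray. The cork ring is about (.455,-.086). With the tool aligned to the bank, tx is outwards, ty is down and tz is towards the bank's right.

```bash
python3 -m creep '{"delta_pos":[[0,0,0],[-45,0,40],[-45,0,40],[-45,0,40],[-45,0,40],[-45,0,40],[-45,0,40],[-45,0,40],[-45,0,40],[0,0,55],[0,0,55],[0,0,55],[0,0,55],[0,0,0]],"roll":[-0.143,0,0,0,0,0,0,0,0,0,0,0,0,0]}' 1 20
cat > st.py <<'E'
from bench import *
from h import *
from scipy.spatial.transform import Rotation as Ro
v=np.load("v.npy");s=read_state();M=Ro.from_quat(s["tool_rot"]).as_matrix()
print("t",s["time"],"tip z",s["tcp_pos"][2]-.178,"bank xy",tobank(v,s["tcp_pos"]).round(4),"yaw err",np.arctan2(M[1,0],M[0,0])-(v[2]+np.pi),"down",M[:,1].round(3),"F",s["contact_force"].round(1),"w",s["gripper_width"])
E
python3 st.py
```

```text
time: 3.35
tcp_pos: [0.4816, 0.0397, 0.4049]
tool_rot: [0.054, 0.706, -0.705, -0.051]
contact_force: [0.2, -0.1, 0.2]
gripper_width: 0.008
t 3.35 tip z 0.22688797646120645 bank xy [-0.2399 -0.0377] yaw err 0.007352775812926815 down [ 0.004  0.001 -1.   ] F [ 0.2 -0.1  0.2] w 0.008051400802489311
```

```bash
python3 -m creep '{"delta_pos":[[4,20,43],[4,50,43],[0,50,43],[0,30,0],[0,0,0],[0,0,0]],"roll":[0.007,0,0,0,0,0]}' 
python3 st.py
python3 - <<'E'
from bench import *
from h import *
for n in("scene","top","wrist"):
    p=get_image(n);im=p["img"][:,:,::-1]
    if n=="scene": im=cv2.resize(im[150:330,130:350],None,fx=3,fy=3,interpolation=cv2.INTER_CUBIC)
    if n=="top": im=cv2.resize(im[190:330,220:400],None,fx=4,fy=4,interpolation=cv2.INTER_CUBIC)
    cv2.imwrite(f"pics/{n}1.png",im)
E
```

```text
time: 4.1
tcp_pos: [0.4576, -0.0847, 0.2577]
tool_rot: [0.059, 0.707, -0.703, -0.05]
contact_force: [0.7, 0.7, -0.1]
gripper_width: 0.005
t 4.1 tip z 0.07968520169153331 bank xy [-0.2443 -0.1643] yaw err 0.002154828508059481 down [ 0.012  0.003 -1.   ] F [ 0.7  0.7 -0.1] w 0.004748963359834885
```

View pics/scene1.png

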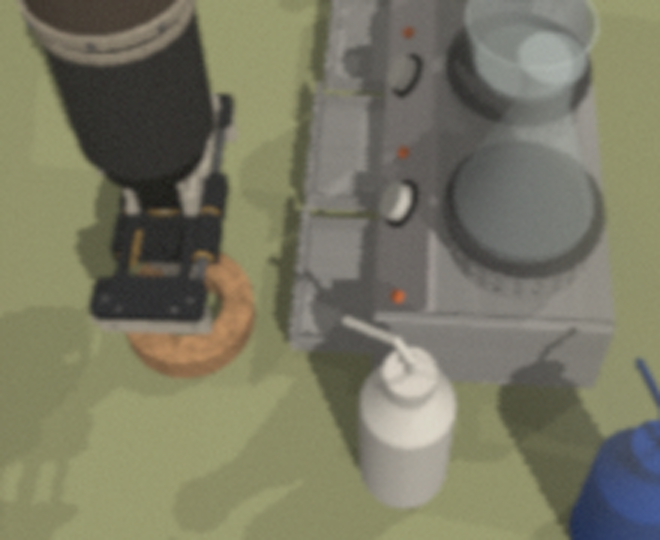

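View pics/top1.png

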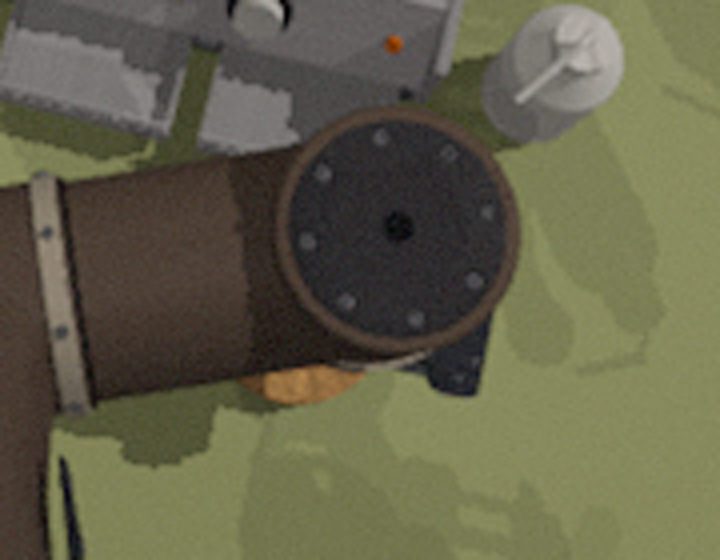

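View pics/wrist1.png

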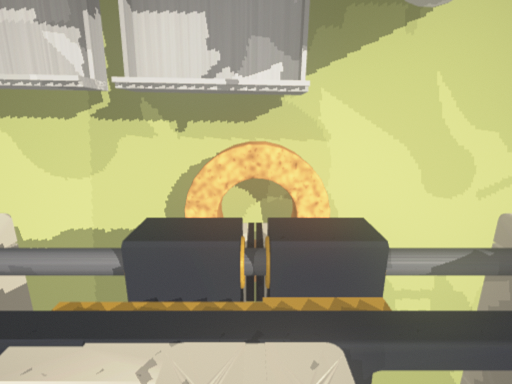

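Run:
```python
from bench import *
from h import *
v=np.load("v.npy")
p=get_image("wrist")
# outer arc fit on ring colour, top visible
hsv=cv2.cvtColor(p["img"],cv2.COLOR_RGB2HSV)
m=((hsv[...,0]<18)&(hsv[...,1]>110)&(hsv[...,2]>80));m[225:]=0;m[:130]=0;m[:,:170]=0;m[:,345:]=0
pts=[];
for c in range(190,327,3):
    r=np.nonzero(m[:,c])[0]
    if len(r):pts.append(onz(p,(c,r[0]),.03)[:2])
pts=np.array(pts)
from scipy.optimize import least_squares
f=least_squares(lambda u:np.hypot(*(pts-u[:2]).T)-.055,[.45,-.08],loss='soft_l1',f_scale=.002);print(f.x,np.abs(f.fun).max(),len(pts),tobank(v,f.x))
for k in(.03,.05):
  for w in [(108,85),(313,90)]:
    if k==.05:
        x=onz(p,w,k);print("lip outer corners",x,tobank(v,x))
print(p["t"],(-np.array(p["R"]).T@p["t"]))
```

```text
[ 0.45529891 -0.08114988] 0.018229459207556614 46 [-0.24711588 -0.16115725]
lip outer corners [ 0.55920826 -0.01023349  0.05      ] [-0.15546671 -0.07497885]
lip outer corners [ 0.53746534 -0.13186442  0.05      ] [-0.15807637 -0.19851033]
[-0.01279767  0.45959119  0.36433466] [ 0.52789223 -0.09566717  0.23728711]
```

The wrist view shows the fingertip over the ring's hole (about (257,214)). I'll go down into the hole and slide the ring towards the bank's right.

```bash
python3 -m creep '{"delta_pos":[[5,0,0],[0,20,0],[0,20,0],[0,20,0],[0,8,0],[0,0,0],[0,0,0]],"roll":[0,0,0,0,0,0,0]}' ; python3 st.py
```

```text
time: 5.18
tcp_pos: [0.4539, -0.0821, 0.1926]
tool_rot: [0.061, 0.708, -0.702, -0.046]
contact_force: [-0.6, -0.2, 0.3]
gripper_width: 0.009
t 5.175 tip z 0.014570859925718521 bank xy [-0.2483 -0.1623] yaw err 0.004678754470449409 down [ 0.022  0.006 -1.   ] F [-0.6 -0.2  0.3] w 0.008612885544626704
```

```bash
python3 -m creep '{"delta_pos":[[0,0,6],[0,0,12],[0,0,12],[0,0,12],[0,0,12],[0,0,12],[0,0,12],[0,0,12],[0,0,12],[0,0,12],[0,0,12],[0,0,12],[0,0,10],[0,0,5],[0,0,0]],"roll":[0,0,0,0,0,0,0,0,0,0,0,0,0,0,0]}' ; python3 st.py
python3 - <<'E'
from bench import *
from h import *
for n in("scene","wrist"):
    p=get_image(n);im=p["img"][:,:,::-1]
    if n=="scene": im=cv2.resize(im[150:350,130:350],None,fx=3,fy=3,interpolation=cv2.INTER_CUBIC)
    cv2.imwrite(f"pics/{n}2.png",im)
E
```

```text
time: 7.05
tcp_pos: [0.4295, -0.2448, 0.1923]
tool_rot: [0.062, 0.708, -0.702, -0.045]
contact_force: [-0.1, 0.6, 0.4]
gripper_width: 0.004
t 7.05 tip z 0.014261291509760493 bank xy [-0.2472 -0.3268] yaw err 0.0034889394415782427 down [ 0.025  0.006 -1.   ] F [-0.1  0.6  0.4] w 0.004486717668031332
```

View pics/scene2.png

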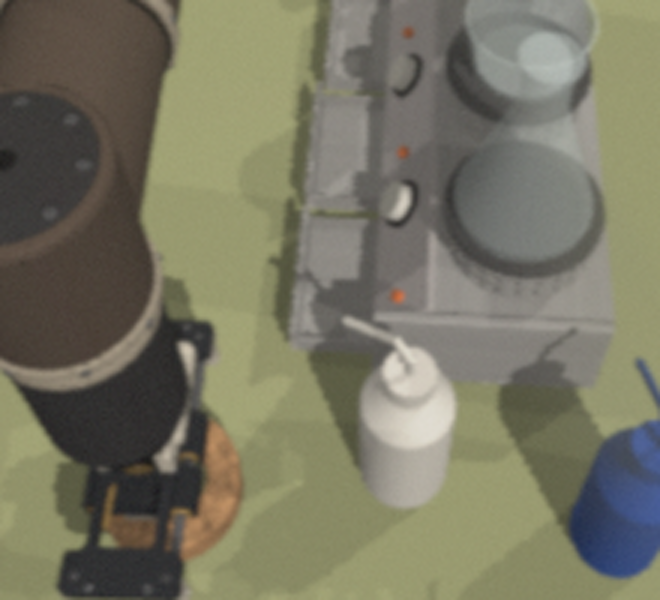

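View pics/wrist2.png

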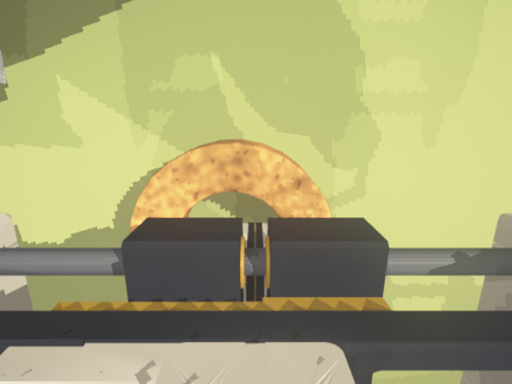

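```bash
python3 -m creep '{"delta_pos":[[0,0,-8],[0,0,0],[0,-25,0],[0,-35,0],[0,-30,0],[0,0,-40],[0,0,-55],[0,0,-55],[0,0,-45],[0,0,0],[0,0,0]],"roll":[0,0,0,0,0,0,0,0,0,0,0]}' ; python3 st.py
python3 - <<'E'
from bench import *
from h import *
for n in("scene","wrist"):
    p=get_image(n);im=p["img"][:,:,::-1]
    if n=="wrist":np.save("w3.npy",p,allow_pickle=True)
    if n=="scene": im=cv2.resize(im[150:350,130:350],None,fx=3,fy=3,interpolation=cv2.INTER_CUBIC)
    cv2.imwrite(f"pics/{n}3.png",im)
E
```

```text
time: 8.52
tcp_pos: [0.4585, -0.035, 0.2883]
tool_rot: [0.061, 0.709, -0.702, -0.042]
contact_force: [1.1, -0.1, -0.3]
gripper_width: 0.003
t 8.525 tip z 0.11025303044638024 bank xy [-0.2511 -0.1151] yaw err 0.009202639980915528 down [ 0.027  0.008 -1.   ] F [ 1.1 -0.1 -0.3] w 0.0033034099213934886
```

View pics/scene3.png

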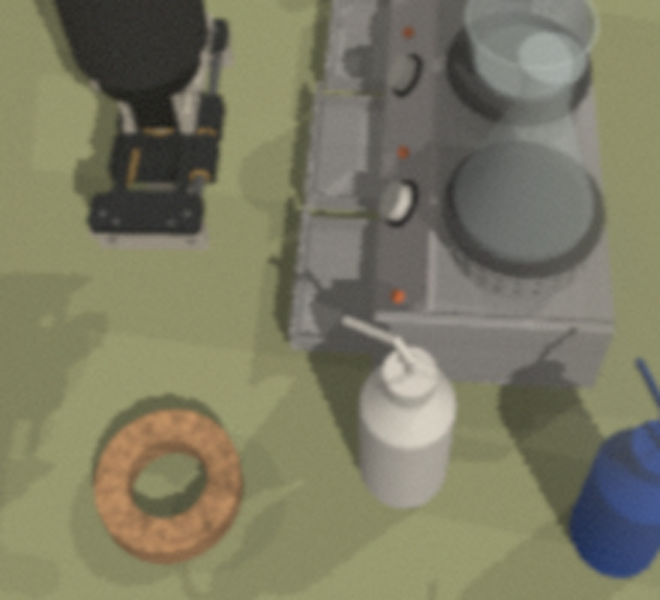

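View pics/wrist3.png

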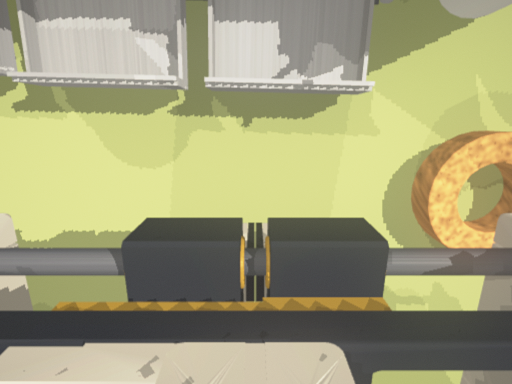

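The ring is clear of the lane (scene (169,483) in the crop). Next I'll move over the trough.

```bash
python3 -m creep '{"delta_pos":[[-25,0,3],[-40,0,2],[-35,0,0],[-10,0,0],[0,0,0],[0,0,0]],"roll":[0.009,0,0,0,0,0]}' ; python3 st.py
python3 - <<'E'
from bench import *
from h import *
v=np.load("v.npy");p=np.load("w3.npy",allow_pickle=True).item()
for w in [(206,82),(373,89)]:
    x=onz(p,w,.05);print("lip outer",x,tobank(v,x))
for n in("scene","wrist"):
    p=get_image(n);im=p["img"][:,:,::-1]
    if n=="scene": im=cv2.resize(im[150:350,130:350],None,fx=3,fy=3,interpolation=cv2.INTER_CUBIC)
    cv2.imwrite(f"pics/{n}4.png",im)
E
```

```text
time: 9.38
tcp_pos: [0.5666, -0.0647, 0.2899]
tool_rot: [0.067, 0.708, -0.701, -0.05]
contact_force: [-0.4, -0.6, 0.2]
gripper_width: 0.006
t 9.375 tip z 0.11186880410951222 bank xy [-0.1397 -0.1276] yaw err -0.01049229920102146 down [ 0.024  0.007 -1.   ] F [-0.4 -0.6  0.2] w 0.006051303841300148
lip outer [ 0.56004856 -0.01362903  0.05      ] [-0.1541098  -0.07820291]
lip outer [ 0.53814861 -0.12885875  0.05      ] [-0.15786767 -0.19543505]
```

View pics/scene4.png

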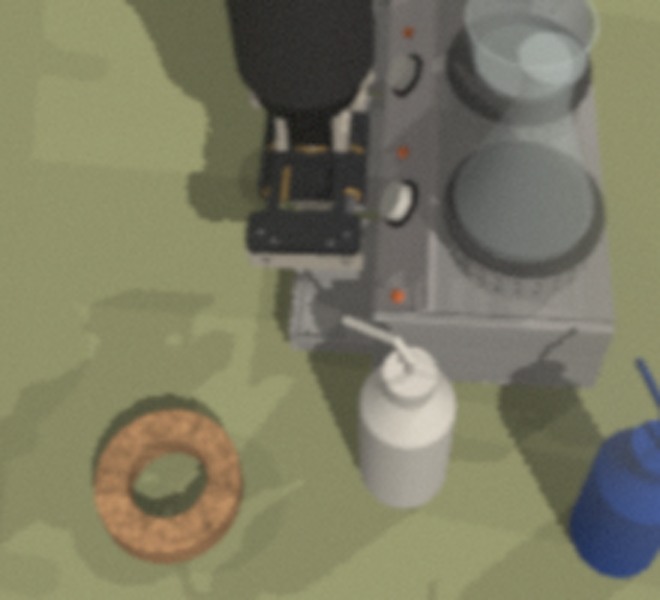

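View pics/wrist4.png

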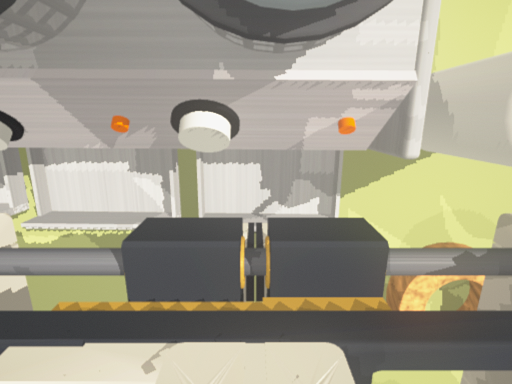

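Run:
```python
from bench import *
from h import *
from scipy.spatial.transform import Rotation as Ro
p=get_image("wrist");s=read_state();M=Ro.from_quat(s["tool_rot"]).as_matrix()
tip=s["tcp_pos"]+.178*M[:,1]
rel=lambda w:(M.T@(w-tip)*1000).round(1)
print("tip px",proj(p,tip))
im=p["img"][:,:,::-1];cv2.imwrite("pics/w4c.png",cv2.resize(im[130:240,0:400],None,fx=2,fy=4,interpolation=cv2.INTER_CUBIC))
for px,z in(((60,220),.05),((28,220),.05),((165,220),.05),((205,217),.05),((300,217),.05),((200,150),.05),((340,150),.05),((205,132),.084)):print(px,rel(onz(p,px,z)))
```

```text
tip px [253.39340702 239.08630532]
(60, 220) [  12.4   63.9 -154.1]
(28, 220) [  12.4   64.2 -179.7]
(165, 220) [ 12.1  63.  -70.3]
(205, 217) [  9.5  62.7 -38.4]
(300, 217) [ 9.2 61.8 36.5]
(200, 150) [-43.1  63.9 -40. ]
(340, 150) [-43.2  62.7  64.2]
(205, 132) [-58.6  30.2 -30.1]
```

View pics/w4c.png

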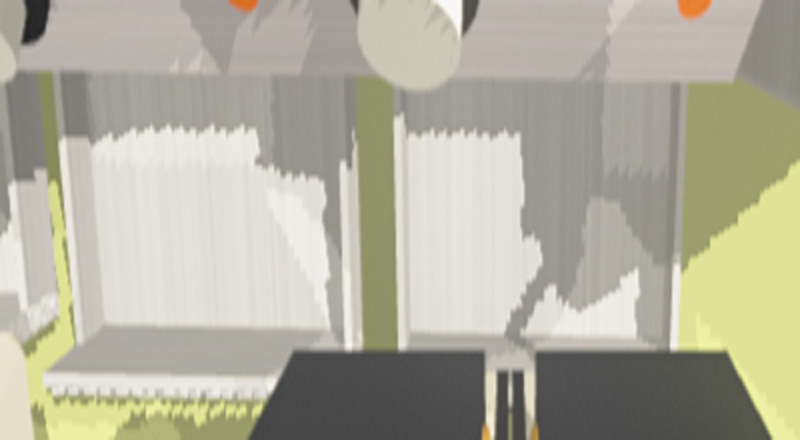

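The tip is about 43 mm in front of the panel edge and about 15 mm behind the lip's inner face. I'll descend into the trough.

```bash
python3 -m creep '{"delta_pos":[[0,20,0],[0,20,0],[0,15,0],[0,9,0],[0,0,0]],"roll":[0,0,0,0,0]}' ; python3 st.py
```

```text
time: 10.15
tcp_pos: [0.5676, -0.0627, 0.2265]
tool_rot: [0.067, 0.708, -0.701, -0.048]
contact_force: [0.2, -0.8, 0.5]
gripper_width: 0.007
t 10.15 tip z 0.04853063937423793 bank xy [-0.1391 -0.1255] yaw err -0.007327551708786295 down [ 0.029  0.008 -1.   ] F [ 0.2 -0.8  0.5] w 0.0067258065956319535
```

```bash
python3 -m creep '{"delta_pos":[[0,8,0],[0,8,0],[0,0,0]],"roll":[0,0,0]}' ; python3 st.py
python3 - <<'E'
from bench import *
from h import *
for n in("scene","wrist"):
    p=get_image(n);im=p["img"][:,:,::-1]
    if n=="scene": im=cv2.resize(im[180:300,190:350],None,fx=5,fy=5,interpolation=cv2.INTER_CUBIC)
    cv2.imwrite(f"pics/{n}5.png",im)
E
```

```text
time: 10.52
tcp_pos: [0.5685, -0.0624, 0.2105]
tool_rot: [0.068, 0.709, -0.701, -0.047]
contact_force: [0.5, 0.4, -0.1]
gripper_width: 0.003
t 10.525 tip z 0.03246273680600173 bank xy [-0.1382 -0.1251] yaw err -0.007117741440718639 down [ 0.03   0.008 -1.   ] F [ 0.5  0.4 -0.1] w 0.0031226275642981583
```

View pics/scene5.png

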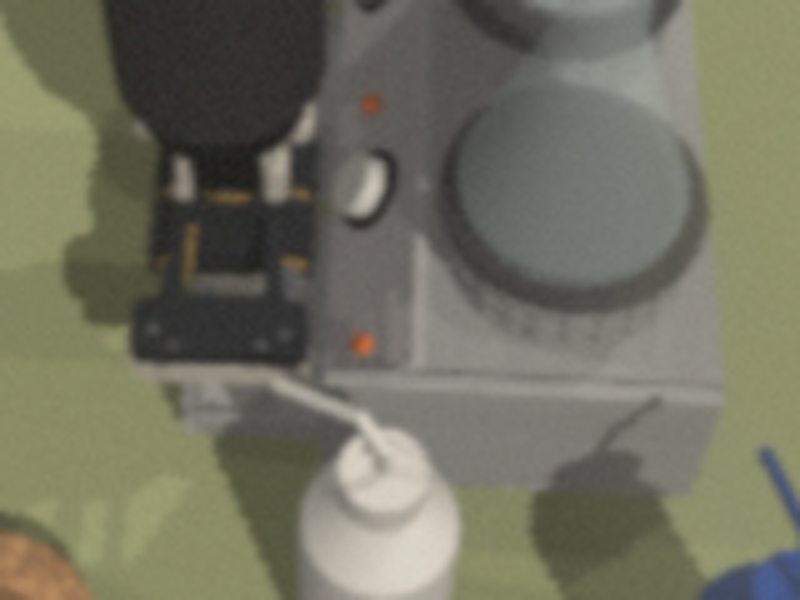

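View pics/wrist5.png

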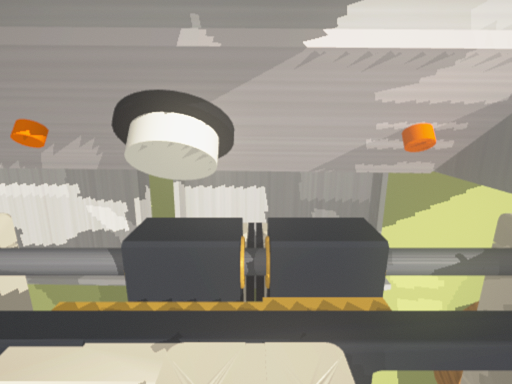

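```bash
python3 -m creep '{"delta_pos":[[2,0,0],[3,0,0],[4,0,0],[4,0,0],[4,0,0],[4,0,0],[4,0,0],[4,0,0],[4,0,0],[4,0,0],[4,0,0],[4,0,0]],"roll":[0,0,0,0,0,0,0,0,0,0,0,0]}' ; python3 st.py
```

```text
time: 12.12
tcp_pos: [0.5231, -0.0546, 0.2114]
tool_rot: [0.07, 0.709, -0.7, -0.044]
contact_force: [1.6, -0.7, 0.6]
gripper_width: 0.008
t 12.125 tip z 0.03340219968550509 bank xy [-0.1843 -0.1244] yaw err -0.006269645987466266 down [ 0.037  0.009 -0.999] F [ 1.6 -0.7  0.6] w 0.0077014923518467235
```

```bash
python3 -m creep '{"delta_pos":[[4,0,0],[4,0,0],[4,0,0],[4,0,0],[4,0,0],[4,0,0],[4,0,0],[4,0,0],[4,0,0],[4,0,0],[4,0,0],[4,0,0],[4,0,0],[4,0,0],[4,0,0]],"roll":[0,0,0,0,0,0,0,0,0,0,0,0,0,0,0]}' ; python3 st.py
python3 - <<'E'
from bench import *
from h import *
p=get_image("scene");im=p["img"][:,:,::-1]
cv2.imwrite(f"pics/scene6.png",cv2.resize(im[150:350,130:350],None,fx=3,fy=3,interpolation=cv2.INTER_CUBIC))
E
```

```text
time: 14.0
tcp_pos: [0.4601, -0.0439, 0.2095]
tool_rot: [0.07, 0.709, -0.7, -0.044]
contact_force: [1.6, -0.4, 1.1]
gripper_width: 0.009
t 14.0 tip z 0.03147860099011621 bank xy [-0.2481 -0.1236] yaw err -0.006060579827843249 down [ 0.038  0.01  -0.999] F [ 1.6 -0.4  1.1] w 0.008842563236275018
```

View pics/scene6.png

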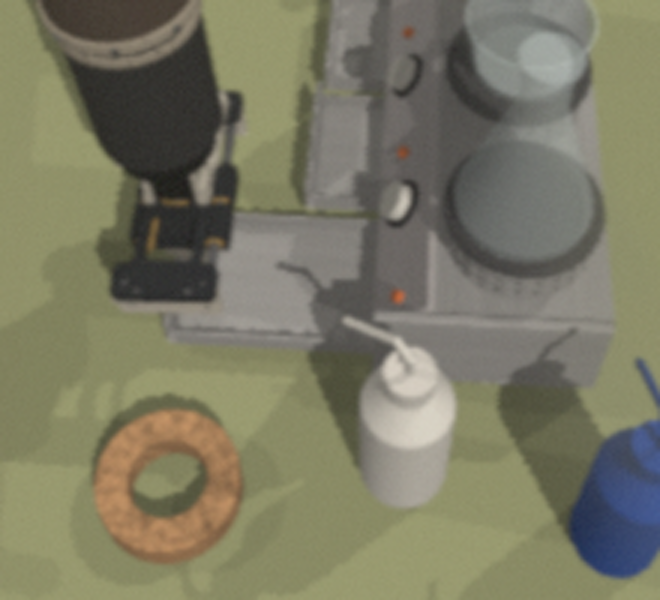

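The tray is drawn nearly all the way, and the ring is clear of it. I'll take the last part in small rows and watch for the force at the stop.

```bash
python3 -m creep '{"delta_pos":[[2,0,0],[2,0,0],[2,0,0],[2,0,0],[2,0,0],[2,0,0]],"roll":[0,0,0,0,0,0]}' ; python3 st.py;  python3 -m creep '{"delta_pos":[[2,0,0],[2,0,0],[2,0,0]],"roll":[0,0,0]}' ; python3 st.py
```

```text
time: 14.8
tcp_pos: [0.4471, -0.0419, 0.2089]
tool_rot: [0.07, 0.709, -0.7, -0.044]
contact_force: [2.2, 0.1, 0.9]
gripper_width: 0.006
t 14.8 tip z 0.030943404453214113 bank xy [-0.2613 -0.1236] yaw err -0.006290683403074482 down [ 0.038  0.01  -0.999] F [2.2 0.1 0.9] w 0.0063217187320207665
time: 15.18
tcp_pos: [0.4439, -0.0409, 0.2095]
tool_rot: [0.072, 0.709, -0.7, -0.041]
contact_force: [11.4, -8.1, -7.3]
gripper_width: 0.007
t 15.175 tip z 0.031494179542449874 bank xy [-0.2646 -0.1231] yaw err -0.004318571331434207 down [ 0.045  0.01  -0.999] F [11.4 -8.1 -7.3] w 0.006882201885692726
```

```bash
python3 -m creep '{"delta_pos":[[2,0,0],[1,0,0]],"roll":[0,0]}' ; python3 st.py
```

```text
time: 15.42
tcp_pos: [0.4432, -0.0406, 0.2098]
tool_rot: [0.074, 0.709, -0.7, -0.038]
contact_force: [6.5, -4.1, -4.2]
gripper_width: 0.009
t 15.425 tip z 0.03178212137467987 bank xy [-0.2653 -0.1229] yaw err -0.00324638752940265 down [ 0.051  0.01  -0.999] F [ 6.5 -4.1 -4.2] w 0.009425122873291378
```

It's at the stop: the force rose and the tip no longer advances. I'll back off the lip and lift straight out.

```bash
python3 -m creep '{"delta_pos":[[-5,0,0],[-8,0,0],[-5,0,0],[0,0,0],[0,-15,0],[0,-30,0],[0,-40,0],[0,-50,0],[0,-50,0],[0,0,0]],"roll":[0,0,0,0,0,0,0,0,0,0]}' ; python3 st.py; python3 -m creep '{"delta_pos":[[0,0,-40],[0,0,-50],[0,0,-50],[0,0,-50],[0,0,-50],[0,0,-50],[0,0,-40],[0,0,0]],"roll":[0,0,0,0,0,0,0,0]}'
python3 st.py
python3 - <<'E'
from bench import *
from h import *
for n in("scene","top"):
    p=get_image(n);np.save(f"{n}7.npy",p,allow_pickle=True);im=p["img"][:,:,::-1]
    if n=="scene": im=cv2.resize(im[130:330,110:350],None,fx=3.3,fy=3,interpolation=cv2.INTER_CUBIC)
    else: im=cv2.resize(im[95:305,150:390],None,fx=3.3,fy=2.85,interpolation=cv2.INTER_CUBIC)
    cv2.imwrite(f"pics/{n}7.png",im)
E
```

```text
time: 16.68
tcp_pos: [0.4504, -0.0461, 0.3988]
tool_rot: [0.071, 0.708, -0.701, -0.043]
contact_force: [-0.1, 0.1, -1.9]
gripper_width: 0.006
t 16.675 tip z 0.22080412122898557 bank xy [-0.2574 -0.1273] yaw err -0.005022320088632792 down [ 0.04   0.007 -0.999] F [-0.1  0.1 -1.9] w 0.005639801268045293
time: 17.68
tcp_pos: [0.5016, 0.2886, 0.3958]
tool_rot: [0.069, 0.707, -0.703, -0.047]
contact_force: [-0.8, -0.2, -0.5]
gripper_width: 0.0
t 17.675 tip z 0.2177879368698703 bank xy [-0.2587  0.2113] yaw err -0.00857024852881727 down [ 0.032  0.003 -0.999] F [-0.8 -0.2 -0.5] w 0.00018343663011378852
```

View pics/scene7.png

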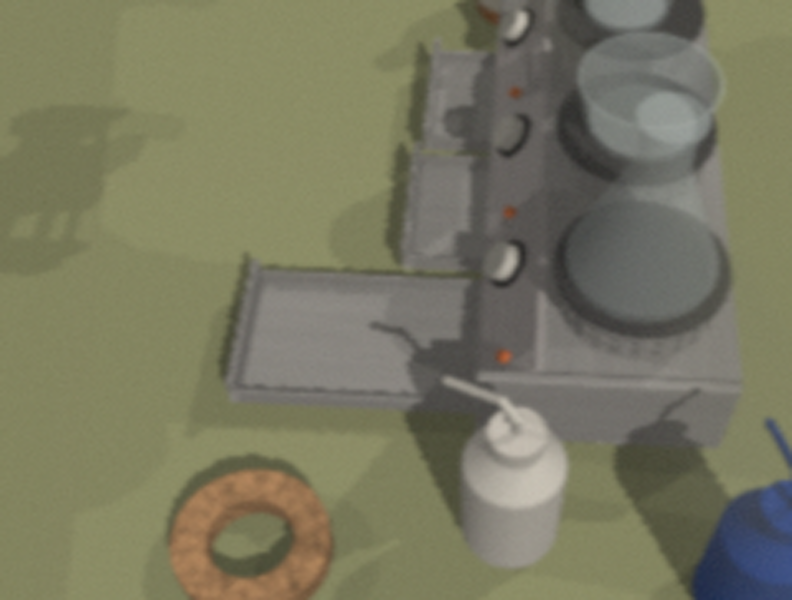

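View pics/top7.png

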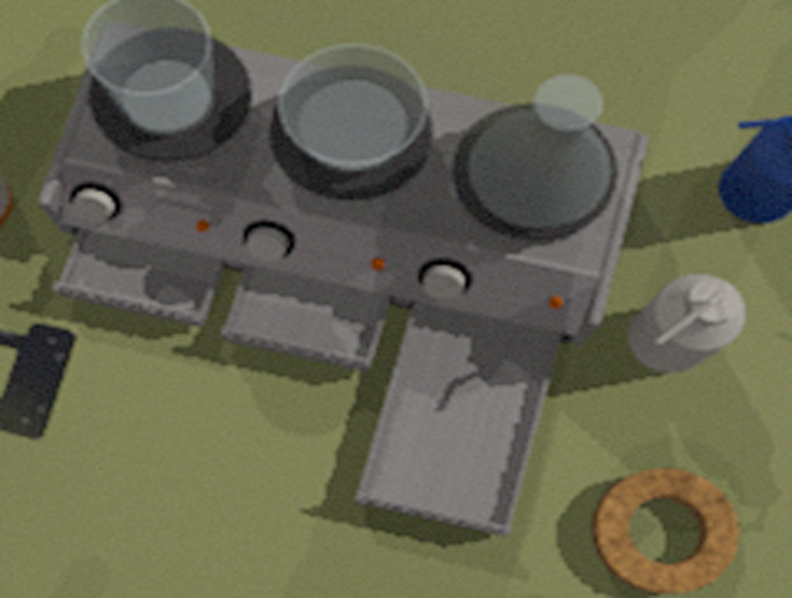

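Run:
```python
from h import *
v=np.load("v.npy");T=np.load("top7.npy",allow_pickle=True).item();T0=np.load("top.npy",allow_pickle=True).item();ct=lambda a:(a[0]/3.3+150-.35,a[1]/2.85+95-.35)
for a in((357,500),(507,530)): print(tobank(v,onz(T,ct(a),.05)))
for a in((392,373),(545,403)): print("before",tobank(v,onz(T0,ct(a),.05)))
d=cv2.absdiff(T["img"],T0["img"]).max(2);d=cv2.blur(d,(5,5))
for n,(x,y,r) in dict(flask=(313,150,25),dish=(255,128,22),beaker=(195,115,22),wash=(357,207,18),reag=(136,162,18),midtray=(243,205,18),lefttray=(190,190,15)).items():print(n,d[y-r:y+r,x-r:x+r].max(),d[y-r:y+r,x-r:x+r].mean())
```

```text
[-0.27470563 -0.07545949]
[-0.2731291 -0.1917226]
before [-0.15859124 -0.07540219]
before [-0.15712369 -0.19649052]
flask 9 5.8864
dish 9 5.723140495867769
beaker 7 5.544938016528926
wash 7 6.072530864197531
reag 17 9.781635802469136
midtray 18 6.16358024691358
lefttray 21 9.113333333333333
```

```bash
python3 -c "
from bench import *
print(hand_in())"
```

```text
the job is handed in; nothing more can be done
None
```

The right drip tray, under the conical flask, is drawn out to its stop, and I handed the job in at about 18 s of the 46 s allowed.

- **Cork ring:** With the shut fingers in its hole, I slid it about 150 mm to the bank's right, down on the bench. It was clear of the tray's path before the tray moved.
- **Tray:** I hooked the shut fingertip behind the lip and drew at about 30 mm/s, slower at the end, with roughly 2 N of drag. At the stop the force rose to about 16 N and the tip no longer advanced. Then I backed off and lifted clear.

**Last checks**
- The top view puts the outer edge of the lip at bank x = -0.274 m. The expected value at the stop is -0.275 m.
- Comparing the top view from before and after, the flask, beaker, dish and wash bottle show no change. I put the small differences around the reagent bottle and the other two trays down to shifting arm shadow. The trays look in place in the last top view, but I did not check the reagent bottle further.
- The tool tilted by up to 3° during the moves. I could not correct this, and it did no harm.

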